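Lock the air filter's bayonet cap with its key

ROBOT

A 7-joint arm with a two-finger parallel gripper is mounted at the origin on the work surface. World frame = base frame: x ahead of the robot, y to its left, z up, the work surface at z = 0. Lengths are in m, angles in rad, forces in N, time in s.
With the tool pointing down it reaches from about 0.35 to 0.9 m from the base axis. Payload 19.9 kg.
Tool frame: the origin (TCP) lies between the finger pads; the fingertips stand 19 mm ahead of it and the grasp point (between the pads) is the TCP; z points along the fingers, y is the direction in which the jaws open and shut (so a half turn about z gives the same grasp; the last joint's range is limited). The gripper opens to 94 mm and grips with 3 to 60 N. Pads are 16 mm wide; open, the fingers measure 119 mm over their backs; the gripper's body (75 mm by 177 mm) begins 78 mm behind the grasp point.
Start: joints at [1.276, 0.417, -0.01, 1.614, 0.005, 1.111, -0.053], TCP at [0.156, -0.605, 0.191] pointing down, gripper open.
Joint ranges: [-2.81, 2.81], [-0.39, 2.02], [-1.27, 1.25], [0.06, 2.57], [-1.19, 4.33], [0.19, 2], [-2.82, 2.82]. Speed limits (rad/s): [1.89, 1.89, 2.39, 2.39, 3.01, 3.01, 3.01].

INTERFACE

Orientations are given as a 3x3 rotation matrix whose columns are the frame's x, y, z axes.
In Python, from rig import robot gives the robot as it stands. Calls block until the motion is done:
- robot.move_ptp(position, orientation): joint-space move of the TCP to a pose.
- robot.move_linear(position, velocity=0.15, frame=None, threshold=None): straight line of the TCP; frame=None keeps the orientation; velocity is the mean speed in m/s. With threshold (N) it stops when the force on the tool has changed by that much, and returns True; else False.
- robot.goto_joints(angles): joint-space move.
- robot.gripper_to(opening): finger opening in m; the grip force is fixed at half the most; returns when the fingers have stopped.
- robot.pause(seconds).
- robot.ik(position, orientation): joint angles nearest the present ones, or None.
- robot.get_state(): the state.
- robot.grab_frame(name): name is "scene" or "top"; returns the picture (420x560x3 uint8, red, green, blue); there is no depth.
- robot.camera_info(name): a dict with "fx", "fy", "cx", "cy" (pixels), "rvec" (rotation vector, rad) and "tvec" (3), from world to camera coordinates, as OpenCV has them. Camera axes: x right, y down, z forward; pixel columns grow to the right and rows downward; lengths in m; the calibration is good to about 2 mm. A picture is of the moment at which its call begins. camera_info takes no time and is no camera call.
A pose or a line that the arm cannot do raises robot.PlanningError and nothing moves.
- robot.sign_off(): hands the job in, once; it reports no verdict.
The state is a dict: "time": time; "qpos": joint angles; "joint_vel": joint speeds; "effort": joint torques, N m; "ee_pos": TCP position; "tool_rot": TCP orientation; "force": force on the tool from outside, world axes, zero at the start; "moment": the same for the moment, N m; "opening": finger opening in m.
Only numpy, scipy, OpenCV 4.12 (cv2) and the standard library are available. Lean on these libraries where they do the work, as an engineer would, in place of code of your own. Each camera call takes 0.05 s, during which the arm holds its last target. There are 200 camera calls.

TASK

Shut the workshop's air filter: take the key out of its stand, put its blade fully into the slot of the red cap, push the cap down against its spring, turn it a quarter turn clockwise (seen from above) to its stop and ease off so that it springs up into its lock. Leave the key standing upright in the cap, all the way in, and let go of it. Do not disturb the steel tube, the hammer or the brush.

Things in the scene. Friction and masses are not known exactly. Their poses are not given: they have to be found in the camera images.
- pot: Air filter, fixed: blue pot of 110 mm diameter on a grey 150 x 130 mm base plate, couplings out to 75 mm either side along x, steel collar on top (its rim 100 mm above the table) with two J slots for the cap's pins and green rim pieces where the pins lock. Origin at the centre of the underside (table height), z up. Left or right of the stand, yaw within about 0.6 rad of 0.
- slot (a point): Centre of the key slot's mouth in the top face of the red cap (92 mm diameter); moves with the cap. 122 mm above the table at the start, 118 mm when locked. x along the slot, z up. Slot 62 mm long, 8 mm wide, 26 mm deep with a solid black floor, long edges chamfered by 4 mm (mouth 16 mm wide).
- press (a joint): How far the cap is pushed down, m: 0 fully up (start), 0.014 bottom stop. A spring pushes it up with 6 N at 0, 11 N at 0.009, 14.5 N at the stop. The cap turns only while pushed down more than about 0.0085 (0.011 is good). Locked, it sits at about 0.004.
- cap (a joint): Turn of the cap about the vertical, rad: 0 to 0.08 at the start (unlocked), grows clockwise seen from above, stop at 1.5. Let up at 1.32 or more, its pins spring into the lock pockets; let up between 0.13 and 1.3 it hangs halfway, unlocked. Turns easily (0.05 N m) when pushed down.
- key: Loose key, 0.11 to 0.22 kg, upright in its stand at first. Origin: centre of the blade's lower edge; x along the blade's width, y its thickness, z up. Steel blade 50 x 5 mm, z 0 to 24; shoulder plate 62 x 26 mm, z 24 to 30; orange handle 56 x 14 mm, z 30 to 82, gripped across the 14 mm. Half a turn about z is the same. Fully in, the shoulder rests on the cap, the origin 24 mm below point slot.
- stand: Green key stand fixed to the table, 110 x 70 mm foot, a block 84 x 50 mm on it, 36 mm high, with a slot 58 x 9 mm along its x that holds the key's blade (key origin 12 mm above the table, handle 42 to 94 mm above it). Origin at the centre of the underside, z up.
- tube: Bystander: loose upright dark steel tube, 60 mm diameter, 100 mm high; origin at the centre of its underside.
- hammer: Bystander: loose hammer lying along its x.
- brush: Bystander: loose hand brush lying along its x.
- bin: Bystander: fixed blue bin 190 x 130 x 85 mm with grinding discs in it; origin at the centre of its underside.
Mind the look-alikes: they are no part of the job. There is more than one size of the key; the job needs the smallest.

How it is judged:
On the way, in this order (a step that is already met when the one before it is completed fails the run):
1. the key's blade is in the cap's slot, at least 18 mm deep, cap not yet turned (z of key in the frame of slot below -0.018 m and x of key in the frame of slot between -0.012 and 0.012 m and y of key in the frame of slot between -0.006 and 0.006 m and angle between the z axis of key and the z axis of slot, either way round below 0.2 rad and value of joint cap below 0.5 rad), for 0.1 s.
2. the cap is turned to its stop with the key in its slot (z of key in the frame of slot below -0.016 m and x of key in the frame of slot between -0.012 and 0.012 m and y of key in the frame of slot between -0.006 and 0.006 m and angle between the z axis of key and the z axis of slot, either way round below 0.2 rad and value of joint cap above 1.25 rad), for 0.1 s.
At the end, for the whole second after the job is handed in: The cap is locked: turned at least 1.28 rad and risen into its pockets (pushed in 2.5 to 5.5 mm). The key is let go and at rest, upright within 0.2 rad in the cap's slot, its blade at least 20 mm deep (value of joint cap above 1.28 rad and value of joint press between 0.0025 and 0.0055 m and z of key in the frame of slot below -0.02 m and x of key in the frame of slot between -0.012 and 0.012 m and y of key in the frame of slot between -0.006 and 0.006 m and angle between the z axis of key and the z axis of slot, either way round below 0.2 rad and angle between key's own z axis and vertical below 0.2 rad and linear speed of key below 0.02 m/s and contact force between key and the fingers below 0.1 N); the robot touches nothing.
It fails at once if the tube is shifted by more than 30 mm (distance of tube from where it was at the start of the episode above 0.03 m).
It fails at once if the hammer is shifted by more than 30 mm (distance of hammer from where it was at the start of the episode above 0.03 m).
It fails at once if the brush is shifted by more than 30 mm (distance of brush from where it was at the start of the episode above 0.03 m).
It fails at once if the cap is forced round without being pushed down (value of joint cap between 0.3 and 1.2 rad and value of joint press below 0.0065 m).
It also fails if it takes over 48 s, if anything falls off the work surface, if the arm or the gripper's body presses on something with over 40 N, if the wrist force passes 120 N, or if a joint passes its speed limit or range.

## Working session

There is one attempt and no reset: what is moved stays moved. The work goes in short steps, each a Python script; the robot and the scene stay as the last script left them, time stands still between calls to the robot, and variables do not carry over. Pictures are saved under pics/ and viewed, about 8 in all and at most 12, crops included, and the job is handed in when it is done.

```bash
mkdir -p pics; ls
cat > h.py <<'E'
import numpy as np, cv2
from rig import robot
def cam(n):
    c=robot.camera_info(n); K=np.array([[c['fx'],0,c['cx']],[0,c['fy'],c['cy']],[0,0,1.]])
    R=cv2.Rodrigues(np.array(c['rvec'],float))[0]; t=np.array(c['tvec'],float).ravel()
    return K,R,t
def ray(n,uv,z):
    K,R,t=cam(n); uv=np.atleast_2d(uv).astype(float)
    d=(R.T@np.linalg.inv(K)@np.c_[uv,np.ones(len(uv))].T).T; o=-R.T@t
    return o+d*((z-o[2])/d[:,2])[:,None]
def proj(n,P):
    K,R,t=cam(n); return cv2.projectPoints(np.atleast_2d(P).astype(float),R,t,K,None)[0][:,0]
def grab(n,f=None):
    im=cv2.cvtColor(np.ascontiguousarray(robot.grab_frame(n)),cv2.COLOR_RGB2BGR)
    if f: cv2.imwrite('pics/'+f,im)
    return im
E
python3 - <<'E'
from h import *
for n in('top','scene'):
    grab(n,n+'0.png'); K,R,t=cam(n); print(n,K[0,0],-R.T@t,R[2])
s=robot.get_state();print(s['time'],s['ee_pos'],s['tool_rot'],s['opening'])
E
```

```text
pics
top 491.46031230572146 [ 0.29010562 -0.01693212  1.43789652] [ 0.21098388  0.0097587  -0.97744083]
scene 402.5867979668323 [0.90588638 0.42173673 0.9455795 ] [-0.31563364 -0.42767469 -0.84703587]
0.1 [ 0.15620407 -0.60479287  0.19069708] [[ 9.68210021e-01  2.50138393e-01 -3.74369285e-04]
 [ 2.50138653e-01 -9.68209457e-01  1.04926692e-03]
 [-1.00005943e-04 -1.10955497e-03 -9.99999379e-01]] 0.09380662474161647
```

View pics/top0.png

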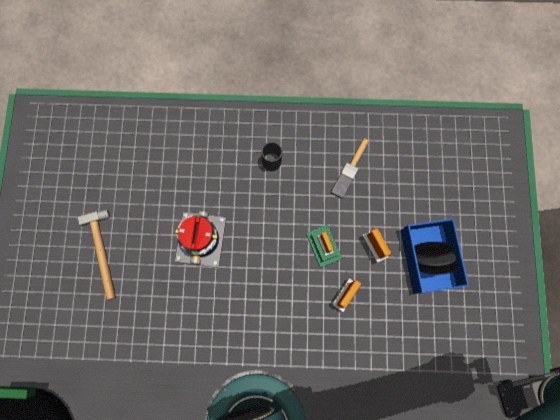

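View pics/scene0.png

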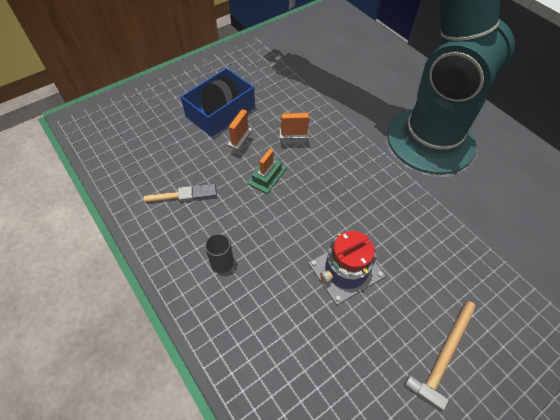

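The top view shows three orange-handled keys. A is at (327,243) in the green stand, B at (378,243) and C at (347,293) are both loose. A fits, because it is the smallest and stands in the stand. The red cap is at (197,234), the tube at (272,157), the hammer at (100,255) and the brush at (350,168). I'll confirm A in one enlarged crop and measure.

```bash
cat > m.py <<'E'
from h import *
def big(m,box=None):
    if box: 
        k=np.zeros_like(m);x0,y0,x1,y1=box;k[y0:y1,x0:x1]=1;m=m*k
    cs=cv2.findContours(m,cv2.RETR_EXTERNAL,cv2.CHAIN_APPROX_NONE)[0]
    return [c for c in sorted(cs,key=cv2.contourArea,reverse=True) if cv2.contourArea(c)>15]
def hsv(im,lo,hi): return cv2.inRange(cv2.cvtColor(im,cv2.COLOR_BGR2HSV),np.array(lo),np.array(hi))//255
E
python3 - <<'E'
from m import *
t=cv2.imread('pics/top0.png'); s=cv2.imread('pics/scene0.png')
a=cv2.resize(t[215:320,300:400],None,fx=4,fy=4,interpolation=cv2.INTER_CUBIC)
b=cv2.resize(t[205:275,165:235],None,fx=6,fy=6,interpolation=cv2.INTER_CUBIC)
c=cv2.resize(s[140:195,240:295],None,fx=4,fy=4,interpolation=cv2.INTER_CUBIC)[:150]
b=b[:420,:400]
out=np.zeros((600,800,3),np.uint8); out[:420,:400]=a; out[:420,400:800]=b
out[420:570,:220]=c
d=cv2.resize(s[225:285,315:385],None,fx=2.5,fy=2.5,interpolation=cv2.INTER_CUBIC);out[420:570,400:575]=d
cv2.imwrite('pics/crop.png',out)
for n,im in(('top',t),('scene',s)):
    print(n)
    for c in big(hsv(im,(8,150,120),(18,255,255)))[:6]: r=cv2.minAreaRect(c);print(' orange',r,cv2.boxPoints(r).round(1).tolist())
    for c in big(hsv(im,(0,180,120),(5,255,255)))[:1]: print(' red',cv2.fitEllipse(cv2.convexHull(c)))
    for c in big(hsv(im,(60,80,60),(85,255,255)),(240,140,345,275))[:2]: r=cv2.minAreaRect(c);print(' green',r, ray(n,cv2.boxPoints(r),0.0)[:,:2].round(3).tolist())
c=big(hsv(t,(0,180,120),(5,255,255)))[0]
print('cap',ray('top',cv2.fitEllipse(cv2.convexHull(c))[0],.122))
c=big(hsv(s,(0,180,120),(5,255,255)))[0]
print('cap',ray('scene',cv2.fitEllipse(cv2.convexHull(c))[0],.122))
E
```

```text
top
 orange ((350.087890625, 293.55712890625), (7.713682174682617, 29.680906295776367), 33.023868560791016) [[338.79998779296875, 303.8999938964844], [354.8999938964844, 279.0], [361.3999938964844, 283.20001220703125], [345.20001220703125, 308.1000061035156]]
 orange ((380.8821105957031, 241.78775024414062), (29.235702514648438, 7.187514781951904), 60.945396423339844) [[370.6000061035156, 230.8000030517578], [376.8999938964844, 227.3000030517578], [391.1000061035156, 252.8000030517578], [384.79998779296875, 256.29998779296875]]
 orange ((327.1206970214844, 240.94830322265625), (19.695966720581055, 4.989645481109619), 66.80140686035156) [[320.8999938964844, 232.89999389648438], [325.5, 230.89999389648438], [333.29998779296875, 249.0], [328.70001220703125, 251.0]]
 red ((195.03353881835938, 232.5386199951172), (32.62036895751953, 33.780757904052734), 49.032840728759766)
 green ((323.60650634765625, 245.4556121826172), (37.615386962890625, 23.692310333251953), 67.38013458251953) [[0.539, -0.126], [0.569, -0.191], [0.467, -0.234], [0.438, -0.17]]
scene
 orange ((295.0, 115.5), (5.0, 26.0
[... 210 characters left out ...]
], [242.10000610351562, 107.80000305175781], [246.89999389648438, 111.4000015258789], [233.0, 130.0]]
 orange ((265.9878234863281, 155.89024353027344), (4.52903938293457, 17.02294158935547), 38.65980911254883) [[258.8999938964844, 161.10000610351562], [269.5, 147.8000030517578], [273.1000061035156, 150.6999969482422], [262.3999938964844, 164.0]]
 red ((353.7833251953125, 248.60562133789062), (34.2791748046875, 39.908164978027344), 111.03086853027344)
 green ((266.32000732421875, 174.239990234375), (22.799997329711914, 36.0), 36.869895935058594) [[0.564, -0.196], [0.45, -0.249], [0.436, -0.174], [0.548, -0.126]]
cap [[0.50803991 0.18237492 0.122     ]]
cap [[0.51143066 0.18485335 0.122     ]]
```

View pics/crop.png

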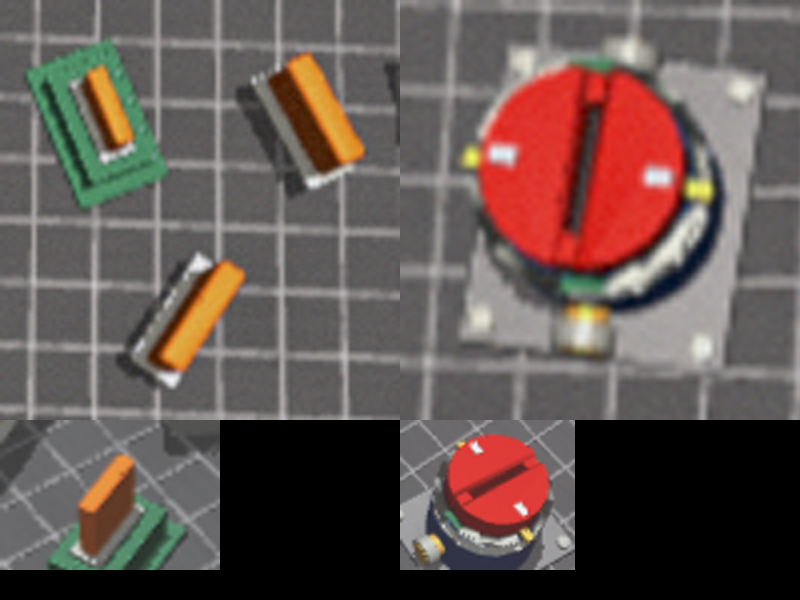

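The crop confirms it: A (crop 110,110) is clearly smaller than B and C and stands in the green stand. The slot is the dark line at crop (592,105)–(575,232). Next I'll get exact poses and check IK.

```bash
cat >> m.py <<'E'
def yawof(v): return np.arctan(v[1]/v[0])
def rectpose(n,c,z):
    p=ray(n,cv2.boxPoints(cv2.minAreaRect(c)),z)[:,:2]
    e=[p[1]-p[0],p[2]-p[1]]; L=max(e,key=np.linalg.norm)
    return p.mean(0),yawof(L),np.linalg.norm(L)
def slot(im,z=.122):
    red=big(hsv(im,(0,180,120),(5,255,255)))[0]; m=np.zeros(im.shape[:2],np.uint8)
    cv2.fillPoly(m,[cv2.convexHull(red)],1); m=cv2.erode(m,np.ones((3,3)))
    d=(im.max(2)<90).astype(np.uint8)*m
    ys,xs=np.nonzero(d); p=ray('top',np.c_[xs,ys],z)[:,:2]; v=np.linalg.svd(p-p.mean(0))[2][0]
    return p.mean(0),yawof(v),len(p)
def R(y): c,s=np.cos(y),np.sin(y); return np.array([[c,s,0],[s,-c,0],[0,0,-1.]])
E
python3 - <<'E'
from m import *
t=cv2.imread('pics/top0.png'); s=cv2.imread('pics/scene0.png')
for n,im,b in(('top',t,(310,225,340,260)),('scene',s,(250,140,280,170))):
    print('key',rectpose(n,big(hsv(im,(8,150,120),(18,255,255)),b)[0],.094))
    print('stand',rectpose(n,big(hsv(im,(60,80,60),(85,255,255)),(240,140,345,275))[0],.0))
print('slot',slot(t))
for y in (.41,.41+np.pi,.41-np.pi):
    print('k',robot.ik([.5,-.165,.063],R(y)))
for y in (-.13,-1.63,np.pi-.13,np.pi-1.63): print(y,robot.ik([.51,.184,.149],R(y)))
E
```

```text
key (array([ 0.50192935, -0.17940123]), np.float64(0.41222949330446135), np.float64(0.054333875446285394))
stand (array([ 0.50327058, -0.18046491]), np.float64(0.4002279711793157), np.float64(0.11089141785066511))
key (array([ 0.50527344, -0.17755062]), np.float64(0.4121500132386323), np.float64(0.055524483887780016))
stand (array([ 0.49933873, -0.18629645]), np.float64(0.4380695355451458), np.float64(0.12591282717326477))
slot (array([0.50863448, 0.18261892]), np.float64(-0.11514222264634937), 45)
k [ 0.57998838  0.43762554 -0.38976569  1.95480794  0.22833422  0.79148223
 -1.09889702]
k [ 1.08611028  0.67783557 -1.08529413  1.93994967  0.72912051  0.98365147
  1.63193028]
k [ 1.08611028  0.67783557 -1.08529413  1.93994967  0.72912051  0.98365147
  1.63193028]
-0.13 [ 0.32546519  0.46702723 -0.92523398  1.84084919  0.42801382  1.04803177
 -2.46934164]
-1.63 [ 0.42540563  0.53898027 -1.08256164  1.83832517  0.53545552  1.09385644
  2.22526888]
3.0115926535897932 [ 0.39632802  0.51452623 -1.03439768  1.83903392  0.50085265  1.0778538
  0.61206029]
1.5115926535897932 [ 0.39288828  0.51185783 -1.02885433  1.8391192   0.49696987  1.07613407
 -0.88474575]
```

Run:
```python
from m import *
Y=.412+np.pi; k=np.array([.5036,-.1785])
robot.gripper_to(.06)
robot.move_ptp([*k,.20],R(Y))
robot.move_linear([*k,.063],.12,threshold=8) and print('contact')
s=robot.get_state();print(s['time'],s['ee_pos'],s['force'])
robot.gripper_to(0.0)
s=robot.get_state();print(s['opening'],s['ee_pos'],s['force'])
robot.move_linear([*k,.24],.12)
s=robot.get_state();print(s['time'],s['opening'],s['force'],s['qpos'])
Y2=np.pi-.12; c=np.array([.509,.1835])
robot.move_ptp([*c,.235],R(Y2))
s=robot.get_state();print(s['time'],s['opening'],s['ee_pos'],s['force'],s['qpos'])
grab('top','top1.png'); b=grab('scene','scene1.png')
a=cv2.imread('pics/top1.png')
out=np.hstack([cv2.resize(a[180:290,140:250],(400,400)),cv2.resize(b[160:300,290:430],(400,400))]);cv2.imwrite('pics/c1.png',out)
```

```text
4.075 [ 0.50398031 -0.17862631  0.06361579] [ 0.29055816 -0.63274347 -0.01996793]
0.013675892836126559 [ 0.50354763 -0.17851361  0.06295705] [ 0.2020474  -0.12144159 -0.04488248]
6.475 0.013833494371925591 [ 0.69644662  0.46014646 -0.99652396] [ 1.16529116  0.39735219 -1.1119322   1.7560522   0.377077    1.2263874
  1.93602616]
7.8333 0.013530850537490806 [0.50940488 0.18250523 0.234822  ] [-0.01720798  0.36205436 -1.45970155] [ 0.47452968  0.42578843 -1.121741    1.74586117  0.40607233  1.22932128
  0.69734313]
```

View pics/c1.png

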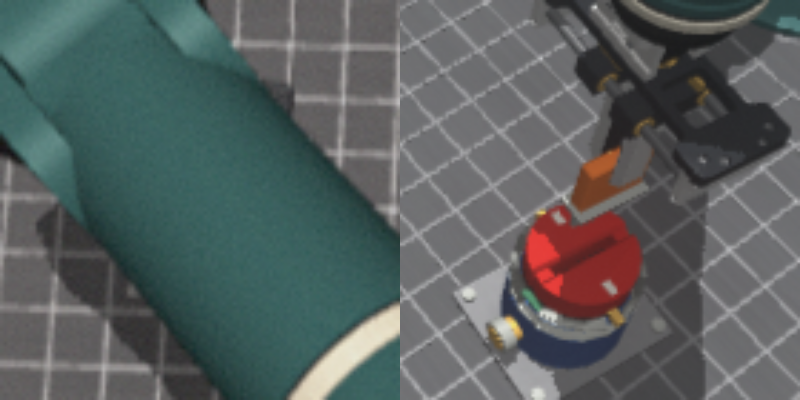

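The key is held above the cap. It looks offset along the blade in the fingers (shoulder ends near (353,237) and (377,225)), so I'll check this numerically.

Run:
```python
from m import *
s=robot.get_state(); p=np.array(s['ee_pos']); T=np.array(s['tool_rot'])
O=p+T@[0,0,.051]   # nominal key origin
X=-T[:,0];Yk=T[:,1];Z=-T[:,2]
b=cv2.imread('pics/scene1.png')
x0,y0,f=325,175,8
v=cv2.resize(b[y0:y0+72,x0:x0+80],None,fx=f,fy=f,interpolation=cv2.INTER_CUBIC)
def draw(w,t,z,col):
    P=[O+X*a*w/2+Yk*bb*t/2+Z*z for a,bb in((1,1),(1,-1),(-1,-1),(-1,1))]
    q=((proj('scene',P)-[x0,y0]+.5)*f).astype(int); cv2.polylines(v,[q],True,col,1)
draw(.056,.014,.082,(255,0,0));draw(.062,.026,.030,(0,255,0));draw(.062,.026,.024,(0,255,0));draw(.050,.005,0,(255,255,0))
cv2.imwrite('pics/c2.png',v)
print(T.round(3).tolist())
```

```text
[[-0.993, 0.121, -0.0], [0.121, 0.993, -0.0], [0.0, -0.0, -1.0]]
```

View pics/c2.png

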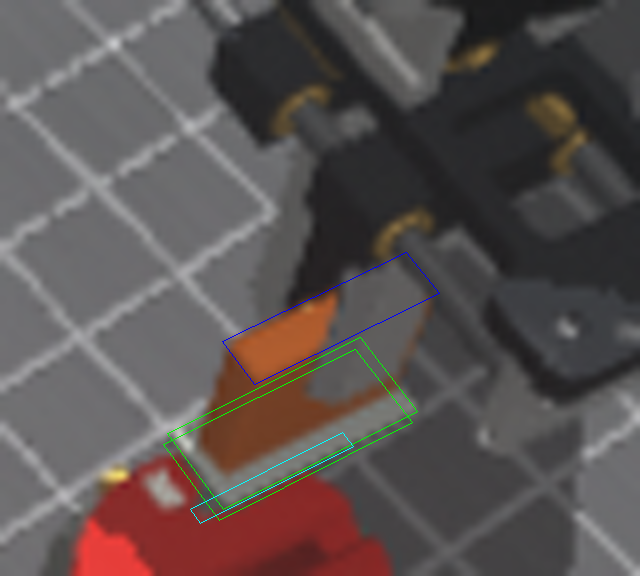

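The outline drawn for a centred key matches the picture to about 1 mm, so I'll insert.

Run:
```python
from m import *
c=np.array([.5095,.1835])
robot.move_linear([*c,.182],.1)
s=robot.get_state();print(s['time'],s['ee_pos'],s['force'])
r=robot.move_linear([*c,.144],.03,threshold=5)
s=robot.get_state();print(r,s['time'],s['ee_pos'],s['force'],s['moment'],s['opening'],s['qpos'])
```

```text
8.6167 [0.50962432 0.18375295 0.18231299] [ 0.31847364  0.61987814 -0.5327754 ]
True 9.7917 [0.50940563 0.1834884  0.14461934] [-0.16679592  0.30906326  5.28067702] [ 0.04248788 -0.1565664  -0.04657622] 0.014137908997261632 [ 0.40158116  0.52472168 -1.04278378  1.84433009  0.51448079  1.07410712
  0.611342  ]
```

Run:
```python
from m import *
c=np.array([.5095,.1835])
robot.pause(.2); s=robot.get_state();print(s['ee_pos'],s['force'])
for z in (.1415,.1385,.1375):
    robot.move_linear([*c,z],.03); robot.pause(.15)
    s=robot.get_state();print(s['time'],s['ee_pos'],s['force'],s['moment'])
```

```text
[0.50937578 0.18345762 0.14456527] [0.60708887 0.79624342 4.49510743]
10.3917 [0.50955458 0.18352705 0.14165354] [-0.5129172  -0.18276898  5.31240056] [ 0.00332889 -0.05233489  0.01329548]
10.7917 [0.50961074 0.18356856 0.13875097] [-0.34623068 -1.05316274  7.63198413] [-0.11675303  0.10808009  0.00407742]
11.1917 [0.50960316 0.18360641 0.13779242] [-0.1817224  -0.64744565  8.24920302] [-0.09251775  0.20658722 -0.00516552]
```

The spring force puts zero press at about TCP z = 0.1445, so I'll continue to 0.1333.

Run:
```python
from m import *
c=np.array([.5095,.1835])
for z in (.1355,.1335,.132,.131,.130):
    robot.move_linear([*c,z],.03); robot.pause(.15)
    s=robot.get_state();print(s['time'],s['ee_pos'],s['force'],s['moment'])
    if s['force'][2]>11.2: break
```

```text
11.5917 [0.509649   0.18361339 0.13586147] [-0.47614683 -1.20811113  8.94095107] [-0.17440605  0.21393238 -0.00093767]
11.9917 [0.51000788 0.18362129 0.134402  ] [-1.75607075 -2.325036   19.76118954] [-0.8034931   0.49244523 -0.06728991]
```

The force jumps at z = 0.1344. That is either the bottom stop or something jamming, so I'll check the cap height in the scene view.

Run:
```python
from m import *
s=robot.get_state(); p=np.array(s['ee_pos'])
b=grab('scene','scene2.png')
x0,y0,f=310,200,7
v=cv2.resize(b[y0:y0+85,x0:x0+110],None,fx=f,fy=f,interpolation=cv2.INTER_CUBIC)
a=np.linspace(0,2*np.pi,100)
for z,col in((.122,(255,255,0)),(.108,(0,255,0))):
    q=((proj('scene',np.c_[.5095+.046*np.cos(a),.1836+.046*np.sin(a),0*a+z])-[x0,y0]+.5)*f).astype(int); cv2.polylines(v,[q],True,col,1)
T=np.array(s['tool_rot']);O=p+T@[0,0,.051];X=-T[:,0];Yk=T[:,1];Z=-T[:,2]
for w,t,z in((.062,.026,.03),(.062,.026,.024)):
    P=[O+X*i*w/2+Yk*j*t/2+Z*z for i,j in((1,1),(1,-1),(-1,-1),(-1,1))]
    cv2.polylines(v,[((proj('scene',P)-[x0,y0]+.5)*f).astype(int)],True,(255,0,0),1)
cv2.imwrite('pics/c3.png',v); print(s['force'],p)
```

```text
[-1.75607075 -2.325036   19.76118954] [0.51000788 0.18362129 0.134402  ]
```

View pics/c3.png

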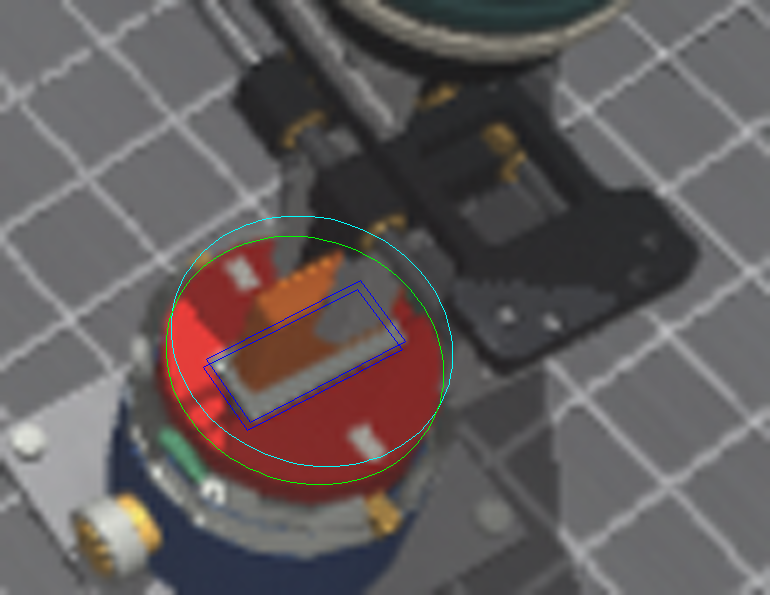

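The cap's edge matches the z = 0.108 circle, so it is at the bottom stop with the key fully in. I'll back off about 2.5 mm and turn with joint 7 only.

Run:
```python
from m import *
c=np.array([.5097,.1836])
robot.move_linear([*c,.1368],.03); robot.pause(.2)
def st(): 
    s=robot.get_state();print(round(s['time'],2),s['ee_pos'].round(4) if hasattr(s['ee_pos'],'round') else s['ee_pos'],np.round(s['force'],2),np.round(s['moment'],2),round(s['qpos'][6],3),round(s['opening'],4)); return s
q0=robot.ik([*c,.1368],R(np.pi-.12)); s=st()
print(np.round(np.array(q0)-s['qpos'],4))
q0=np.array(q0)
for d in (.15,.4,.7,1.0,1.25,1.4,1.48,1.54):
    q=q0.copy(); q[6]-=d; robot.goto_joints(q); s=st()
    if abs(s['moment'][2])>1.0 or np.linalg.norm(s['force'])>40: print('stop');break
```

```text
12.5 [0.5098 0.1835 0.1371] [-2.2  -1.1   8.65] [-0.39  0.12 -0.01] 0.603 0.0139
[ 0.0003 -0.0003 -0.0001  0.0012  0.0003 -0.0018 -0.0003]
12.78 [0.5098 0.1836 0.1371] [-0.35 -1.59  8.03] [-0.25  0.11  0.02] 0.452 0.0137
13.13 [0.5098 0.1836 0.1371] [-1.12 -1.77  8.32] [-0.29  0.18 -0.07] 0.202 0.0135
13.53 [0.5098 0.1836 0.1371] [-1.57 -1.31  9.45] [-0.27  0.21 -0.08] -0.097 0.0134
13.93 [0.5098 0.1837 0.1371] [-1.3   0.19  8.25] [-0.24  0.25 -0.04] -0.397 0.0134
14.29 [0.5097 0.1837 0.1371] [-2.04 -0.92  8.79] [-0.21  0.37 -0.02] -0.648 0.0137
14.57 [0.5097 0.1837 0.1371] [-1.18 -0.79  9.11] [-0.21  0.34 -0.11] -0.798 0.0138
14.82 [0.5097 0.1837 0.1371] [-0.93 -0.28  9.14] [-0.24  0.32 -0.06] -0.878 0.0137
15.07 [0.5098 0.1837 0.1371] [-1.18 -0.06  8.47] [-0.3   0.22  0.01] -0.937 0.0136
```

Run:
```python
from m import *
q0=np.array(robot.get_state()['qpos'])
for d in (.03,.06,.09,.12):
    q=q0.copy(); q[6]-=d; robot.goto_joints(q); robot.pause(.1); s=robot.get_state()
    print(round(s['time'],2),np.round(s['force'],2),np.round(s['moment'],2),round(s['qpos'][6],3))
    if abs(s['moment'][2])>.35: print('stop');break
b=grab('scene','scene3.png')
cv2.imwrite('pics/c4.png',cv2.resize(b[200:285,300:410],None,fx=7,fy=7,interpolation=cv2.INTER_CUBIC))
```

```text
15.42 [-0.4  -1.97  7.67] [-0.36  0.18  0.29] -0.967
15.77 [-1.65 -1.36  8.8 ] [-0.37  0.2   0.59] -0.997
stop
```

View pics/c4.png

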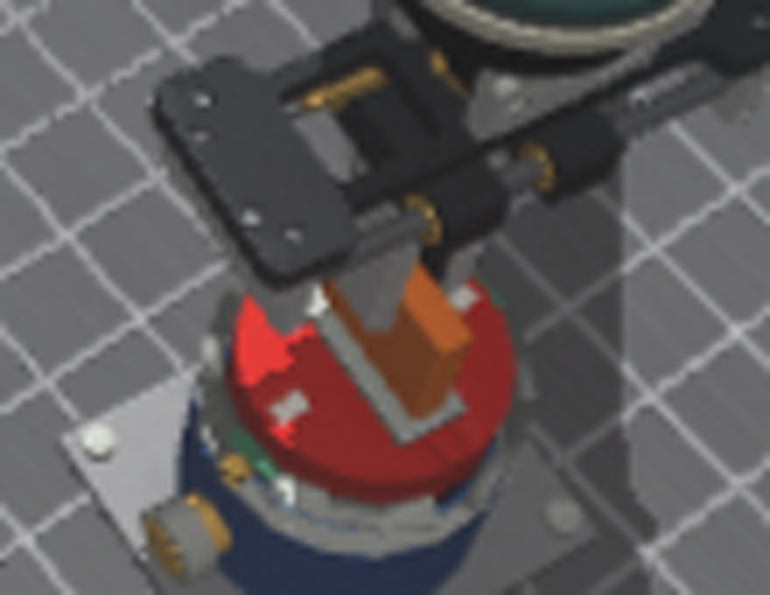

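The stop is reached: the moment rose to 0.59 N m and the yellow pin sits by the green rim piece. I'll take out the wind-up, ease off, release and retreat.

Run:
```python
from m import *
def st():
    s=robot.get_state();print(round(s['time'],2),np.round(s['ee_pos'],4),np.round(s['force'],2),np.round(s['moment'],2),round(s['opening'],4)); return s
s=robot.get_state();q=np.array(s['qpos']); q[6]+=.04; robot.goto_joints(q); s=st()
xy=list(s['ee_pos'][:2])
for z in (.140,.1425,.1445): robot.move_linear([*xy,z],.02); robot.pause(.1); st()
robot.gripper_to(.05); robot.pause(.3); st()
robot.move_linear([*xy,.27],.12)
q=np.array(robot.get_state()['qpos']); q[0]+=.75; robot.goto_joints(q); robot.pause(.2); st()
t=grab('top','top4.png'); b=grab('scene','scene4.png')
v=cv2.resize(b[205:300,310:400],None,fx=6,fy=6,interpolation=cv2.INTER_CUBIC)
a=np.linspace(0,2*np.pi,100)
for z,col in((.118,(0,255,0)),):
    qq=((proj('scene',np.c_[.5097+.046*np.cos(a),.1836+.046*np.sin(a),0*a+z])-[310,205]+.5)*6).astype(int); cv2.polylines(v,[qq],True,col,1)
w=cv2.resize(t,(560,420))[200:270,160:240]; w=cv2.resize(w,(260,228))
out=np.zeros((570,800,3),np.uint8);out[:,:540]=v;out[:228,540:]=w;cv2.imwrite('pics/c5.png',out)
```

```text
16.07 [0.5099 0.1838 0.1376] [-1.37 -1.18  7.59] [-0.44  0.29  0.24] 0.0136
16.45 [0.5098 0.1838 0.1402] [-0.52 -1.23  7.49] [-0.34  0.22  0.18] 0.0138
16.82 [0.5098 0.1837 0.1426] [-0.44 -1.48  5.71] [-0.29  0.16  0.21] 0.0138
17.18 [0.5098 0.1838 0.1445] [-0.13 -0.31  4.59] [-0.33  0.16  0.25] 0.0138
18.21 [0.5099 0.1838 0.1445] [-0.04 -0.95 -0.69] [-0.05 -0.08  0.01] 0.0499
21.08 [ 0.4984 -0.2121  0.2694] [ 0.05 -0.33  0.19] [ 0.   -0.03  0.03] 0.0503
```

View pics/c5.png

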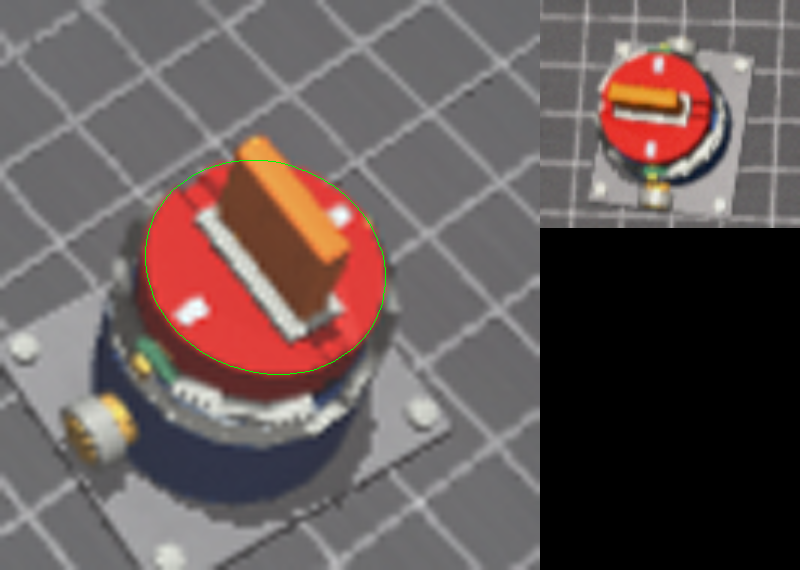

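The cap sits at the 0.118 circle, with its pin at the green piece and the key upright. One numeric check of cap angle, key position and bystanders, then I'll hand in.

Run:
```python
from m import *
T0,T1=cv2.imread('pics/top0.png'),cv2.imread('pics/top4.png')
def marks(im,z,box=(175,212,218,255)):
    e=cv2.fitEllipse(cv2.convexHull(big(hsv(im,(0,180,120),(5,255,255)))[0]))
    m=np.zeros(im.shape[:2],np.uint8);cv2.ellipse(m,(e[0],(e[1][0]*.86,e[1][1]*.86),e[2]),1,-1)
    w=((im.min(2)>150).astype(np.uint8))*m
    n,_,st,cc=cv2.connectedComponentsWithStats(w)
    return ray('top',e[0],z)[0,:2],[(int(s[4]),ray('top',c,z)[0,:2].round(4).tolist()) for s,c in zip(st[1:],cc[1:]) if s[4]>2]
for im,z in((T0,.122),(T1,.118)): print(marks(im,z))
s=cv2.imread('pics/scene4.png')
for n,im,b in(('top',T1,(175,205,225,265)),('scene',s,(340,220,375,255))):
    print('key',rectpose(n,big(hsv(im,(8,150,120),(18,255,255)),b)[0],.176))
d=cv2.absdiff(T0,T1).max(2)
for nm,(x0,y0,x1,y1) in dict(tube=(255,138,290,175),hammer=(70,200,125,305),brush=(325,130,380,200)).items(): print(nm,(d[y0:y1,x0:x1]>60).sum())
```

```text
(array([0.50803991, 0.18237492]), [(9, [0.5138, 0.2182]), (12, [0.5052, 0.1483])])
(array([0.50767938, 0.18259623]), [(9, [0.5435, 0.1826]), (58, [0.5022, 0.1811]), (8, [0.473, 0.1848])])
key (array([0.50853992, 0.18530905]), np.float64(1.4869076819425164), np.float64(0.05392074326598118))
key (array([0.51250264, 0.18752073]), np.float64(1.4857353861429972), np.float64(0.057697943323447104))
tube 0
hammer 0
brush 423
```

Cap turn is 1.48 rad and the key is centred to about 3 mm. The brush region differs in the top view, probably because the arm or its shadow is there, so I'll check the scene view.

Run:
```python
from m import *
a,b=cv2.imread('pics/scene0.png'),cv2.imread('pics/scene4.png'); t=cv2.imread('pics/top4.png')
print((cv2.absdiff(a,b).max(2)[180:210,135:222]>60).sum())
for im in (a,b):
    c=big(hsv(im,(10,80,120),(30,255,255)),(135,180,222,210)); print([cv2.minAreaRect(x)[0] for x in c[:2]])
cv2.imwrite('pics/c6.png',np.hstack([t[120:260,280:420],b[110:250,120:260]]).repeat(2,0).repeat(2,1))
```

```text
0
[(160.53846740722656, 196.30770874023438)]
[(160.53846740722656, 196.30770874023438)]
```

View pics/c6.png

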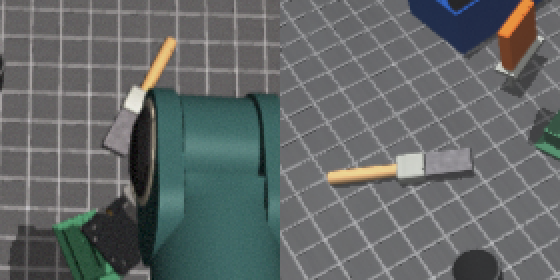

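The brush has not moved; the arm only covers it in the top view (its handle is still at scene pixel (160,196)). Handing in.

```bash
python3 -c "
from rig import robot
print(robot.get_state()['time']); robot.sign_off()"
```

```text
21.1833
the job is handed in; nothing more can be done
```

I shut the filter and handed the job in at 21.2 s; no verdict was reported. I took the smallest key from the stand, put it in the cap's slot, and pressed and turned the cap with joint 7 to its stop. Then I eased off and let go, leaving the key standing in the cap.

**Last checks:**
- **Cap:** the white marks show a turn of about 1.48 rad. The top face looks to be at the locked height of 118 mm in the scene view, with a pin at a green rim piece; I judged that height by eye against a drawn circle.
- **Key:** it stands upright with its shoulder on the cap, centred to about 3–5 mm along the slot.
- **Bystanders:** the tube and hammer show no change in the top view, and the brush shows none in the scene view.
- **Robot:** the gripper is clear of everything.

**What disagreed:**
- **Spring force:** it read about 3 N below the given curve, and this misled me about the press depth. I briefly pushed the cap onto its bottom stop at about 20 N, then confirmed the height by camera and backed off before turning.
- **Brush:** the first brush check, in the top view, showed a change, but that was only the parked arm covering it.

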